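# Fetch the culture dish from behind the bottles for counting

## Robot

A 6-joint arm with a two-finger parallel gripper is mounted at the origin on the work surface. World frame = base frame: x ahead of the robot, y to its left, z up, the work surface at z = 0. Lengths are in m, angles in rad, forces in N, time in s.
With the tool pointing down it reaches from about 0.275 to 0.875 m from the base axis. Payload 12.5 kg.
Tool frame: the origin (TCP) lies on the centre line of the jaws, within the pads' length; the fingertips stand r.finger_overhang ahead of it and the grasp point (between the pads) lies 3 mm ahead of it (r.finger_overhang is the distance from the TCP to the fingertips, in m); z points along the fingers, y is the direction in which the jaws open and shut (so a half turn about z gives the same grasp; the last joint's range is limited). The gripper opens to 85 mm and grips with 20 to 120 N. Pads are 22 mm wide; open, the fingers measure 114 mm over their backs; the gripper's body (76 mm by 85 mm) begins 54 mm behind the grasp point. The pads swing forward as they close: fully open they stand 13 mm farther back than shut.
Start: joints at [-1.196, 0.351, 1.652, -0, 1.139, -0.085], TCP at [0.244, -0.493, 0.253] pointing down, gripper open.
Joint ranges: [-2.75, 2.75], [-0.79, 2.1], [0.01, 2.65], [-1.57, 4.71], [0.07, 3.14], [-2.87, 2.87]. Speed limits (rad/s): [2.22, 2.22, 2.79, 3.14, 3.14, 3.14].

## Interface

Orientations are given as a unit quaternion [x, y, z, w].
In Python, from cell import r, optics gives the robot as it stands. The module is installed in compiled form; this text tells all that it offers. Calls block until the motion is done:
- r.move_to(position, orientation): joint-space move of the TCP to a pose.
- r.move_linear(position, rot=None, vel=0.15): straight line of the TCP; rot=None keeps the orientation; vel is the mean speed in m/s.
- r.set_joints(angles): joint-space move.
- r.set_gripper(opening, squeeze=None): opening from 0.0 (shut) to 1.0 (fully open); squeeze is the grip in N (None keeps the last); returns when the fingers have stopped.
- r.sleep(seconds).
- r.inverse_kinematics(position, orientation): joint angles nearest the present ones, or None.
- optics.get_image(name): name is "scene" or "top"; returns a dict with "pixels" (384x512x3 uint8, red, green, blue), "depth" (384x512 float32, m along the optical axis (not along the pixel's ray), 0 where there is no reading), "fx", "fy", "cx", "cy" (pixels), "camera_from_world" (4x4, takes a point from world to camera coordinates). Camera axes: x right, y down, z forward; pixel columns grow to the right and rows downward; lengths in m; the calibration is good to about 2 mm. A picture is of the moment at which its call begins.
A pose or a line that the arm cannot do raises r.PlanningError and nothing moves.
- r.hand_in(): hands the job in, once; it reports no verdict.
Readings, each from a call of its own:
- r.current_t(): time.
- r.current_q(): joint angles.
- r.current_qvel(): joint speeds.
- r.current_effort(): joint torques, N m.
- r.current_tool_pos(): TCP position.
- r.current_ee_rot(): TCP orientation.
- r.current_contact_force(): force on the tool from outside, world axes, zero at the start.
- r.current_torque(): the same for the moment, N m.
- r.current_opening(): opening from 0.0 (shut) to 1.0 (fully open).
Only numpy, scipy, OpenCV 4.12 (cv2) and the standard library are available. Lean on these libraries where they do the work, as an engineer would, in place of code of your own. Each camera call takes 0.05 s, during which the arm holds its last target.

## Task

The 60 mm culture dish stands on the steel tray, hemmed in by a tall round bottle, a square bottle and a jar: first stand all three in the empty grey side tray without shifting the dish, then lay the dish flat in the middle of the ring on the colony counter's round lit plate while the three are still aside. Then put the three containers back on the steel tray, each upright and just where it stood before (which stood where matters, so note it first). Do not tip a container over, leave the two little dishes and the marker where they lie, and let go of everything at the end.

Things in the scene. Friction and masses are not known exactly. Their poses are not given: they have to be found in the camera images.
- tall_bottle: Tall slim round bottle, white plastic with a narrow grey screw cap. Round body 40 mm in diameter up to 86 mm above its foot, then a short shoulder; cap 28 mm in diameter, 22 mm high; 116 mm high in all, about 140 g. Stands on the steel tray. Origin: centre of its underside; z up.
- square_bottle: Square bottle, white plastic with a small round grey cap. Body 44 x 44 mm, 86 mm high, flat sides along its x and y axes; cap 30 mm in diameter, 14 mm high; 100 mm high in all, about 160 g. Stands on the steel tray. Origin: centre of its underside; z up.
- jar: Wide round jar, white plastic, with a grey lid as wide as the jar: 52 mm in diameter, 88 mm high in all, lid the top 22 mm, about 150 g. Stands on the steel tray. Origin: centre of its underside; z up.
- dish: The culture dish to fetch: round, flat, clear plastic with dark red agar, 60 mm in diameter, 16 mm high, about 40 g, the largest dish on the steel tray. One container stands in front of it (towards the robot), one to its left and one to its right; gaps of a few mm to 20 mm. Origin: centre of its underside; z up.
- culture_tray: Steel tray fixed to the bench, 200 mm (its x) by 230 mm (its y), floor 4 mm thick, rim 4 mm thick and 16 mm high above the bench. Its x axis points from the robot's side to the far side. Origin: centre of its underside, on the bench.
- side_tray: Grey plastic side tray fixed to the bench left or right of the steel tray, empty but for a marker: 170 mm (its x, away from the robot's side) by 210 mm (its y), floor 4 mm thick, rim 4 mm thick, 16 mm high. The three containers fit in a row along y, 60 mm apart, some 15 mm nearer the robot than the middle. Origin: centre of its underside, on the bench.
- stage (a point): Centre of the top of the level round lit plate (112 mm across, 72 mm above the bench, thin black ring 68 mm across at its middle) of the colony counter: a white console fixed to the bench on the other side of the steel tray from the side tray, 200 mm wide, top at 70 mm; a 130 mm high magnifier, swung back, stands 80 mm or more behind the plate's centre. x points away from the robot's side.
- small_dish_a: Bystander, leave in place: little dish like the culture dish, 34 mm in diameter, 12 mm high, in the far left corner of the steel tray (its +x, +y corner). Origin: centre of its underside.
- small_dish_b: Bystander, leave in place: little dish, 34 mm in diameter, 12 mm high, in the far right corner of the steel tray (its +x, -y corner). Origin: centre of its underside.
- marker: Bystander, leave in place: white marker pen with a blue cap, 130 mm long, 11 mm thick, lying along the far edge of the side tray (62 mm beyond its middle along its x), along its y. Origin: on its underside near the middle.
Not all that is in view belongs to the job. Leave any red look-alike of the square_bottle alone.

How it is judged:
By the outcome, as a careful person would: the job done as asked, in the order asked, and still so for the second after the job is handed in, with the robot touching nothing.
It also fails if it takes over 141 s, if anything falls off the work surface, if the arm or the gripper's body presses on something with over 40 N, if the wrist force passes 120 N, or if a joint passes its speed limit or range.

## Working session

There is one attempt and no reset: what is moved stays moved. The work goes in short steps, each a Python script; the robot and the scene stay as the last script left them, time stands still between calls to the robot, and variables do not carry over. Pictures are saved under pics/ and viewed, and the job is handed in when it is done.

```bash
mkdir -p pics; ls
python3 - <<'E'
from cell import r, optics
import cv2,numpy as np
print(r.current_t(), r.finger_overhang, r.current_tool_pos(), r.current_ee_rot(), r.current_opening())
for n in ("scene","top"):
    d=optics.get_image(n); cv2.imwrite(f"pics/{n}0.png",cv2.resize(d["pixels"][:,:,::-1],(800,600),interpolation=cv2.INTER_CUBIC))
    np.savez(f"{n}0.npz",**{k:d[k] for k in d})
    print(n,d["fx"],d["fy"],d["cx"],d["cy"]);print(np.round(d["camera_from_world"],4))
E
```

```text
pics
0.0 0.022 [ 0.24399558 -0.49258824  0.25276087] [ 9.73689006e-01  2.27880229e-01 -8.58204466e-05 -5.59625871e-04] 1.0016761491561612
scene 364.32820989597474 364.32820989597474 257.0089679087697 195.2779546883424
[[-0.8617  0.5074 -0.0082  0.4515]
 [ 0.392   0.6552 -0.6458 -0.1668]
 [-0.3223 -0.5597 -0.7635  1.0131]
 [ 0.      0.      0.      1.    ]]
top 393.66702982750985 393.66702982750985 257.12201431289077 186.50726838775574
[[ 0.0072 -0.9999  0.0143 -0.0031]
 [-0.9882 -0.0093 -0.1531  0.5328]
 [ 0.1533 -0.013  -0.9881  0.9556]
 [ 0.      0.      0.      1.    ]]
```

View pics/scene0.png

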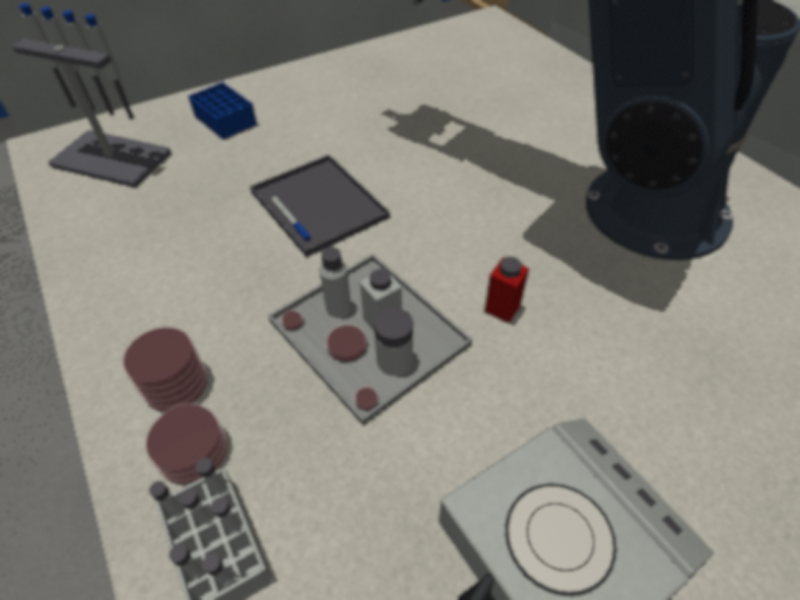

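View pics/top0.png

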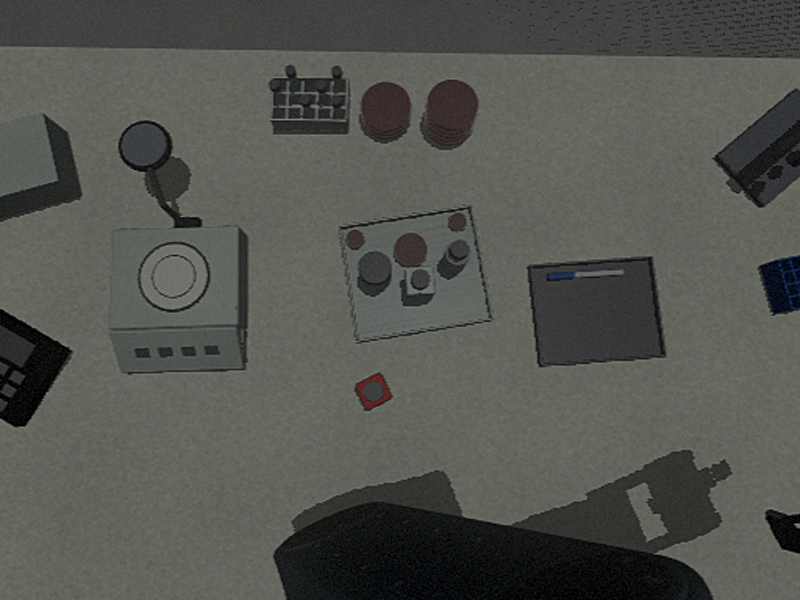

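```bash
cat > v.py <<'E'
import numpy as np,cv2
def load(n): 
    d=np.load(n); return {k:d[k] for k in d.files}
def cloud(d):
    h,w=d["depth"].shape; u,v=np.meshgrid(np.arange(w),np.arange(h)); Z=d["depth"].astype(float)
    P=np.stack([(u-d["cx"])/d["fx"]*Z,(v-d["cy"])/d["fy"]*Z,Z],-1)
    T=d["camera_from_world"]; W=(P-T[:3,3])@T[:3,:3]; W[Z==0]=np.nan
    return W
def ray(d,uv,z):
    uv=np.atleast_2d(np.asarray(uv,float)); T=d["camera_from_world"];R=T[:3,:3];C=-R.T@T[:3,3]
    D=np.stack([(uv[:,0]-d["cx"])/d["fx"],(uv[:,1]-d["cy"])/d["fy"],np.ones(len(uv))],-1)@R
    return C+D*((z-C[2])/D[:,2])[:,None]
def proj(d,P):
    T=d["camera_from_world"];p=np.atleast_2d(P)@T[:3,:3].T+T[:3,3]
    return np.stack([p[:,0]/p[:,2]*d["fx"]+d["cx"],p[:,1]/p[:,2]*d["fy"]+d["cy"]],-1)
E
python3 - <<'E'
from v import *
for n in("top0","scene0"):
    d=load(n+".npz");W=cloud(d);z=W[...,2]
    print(n,"nanfrac",np.isnan(z).mean(),"bench z",np.nanmedian(z[(abs(W[...,0]-.45)<.1)&(abs(W[...,1]-.0)<.15)]))
    im=cv2.resize(d["pixels"][:,:,::-1],None,fx=1,fy=1)
    # height blobs
    for lo,hi in((.05,.14),(.08,.125),(.012,.03),(.005,.012)):
        m=((z>lo)&(z<hi)).astype(np.uint8)
        c,l,s,ce=cv2.connectedComponentsWithStats(m)
        for i in range(1,c):
            if s[i,4]>25:
                q=W[l==i]; print(lo,s[i],np.round(ce[i],1),"med",np.round(np.nanmedian(q,0),4),"max z",round(np.nanmax(q[:,2]),4))
d=load("top0.npz")
im=d["pixels"][110:260,60:460,::-1]
cv2.imwrite("pics/crop0.png",cv2.resize(np.clip(im.astype(float)*1.8,0,255).astype(np.uint8),(800,300),interpolation=cv2.INTER_NEAREST))
im=d["pixels"][125:225,210:320,::-1]
cv2.imwrite("pics/crop1.png",cv2.resize(np.clip(im.astype(float)*1.8,0,255).astype(np.uint8),(660,600),interpolation=cv2.INTER_NEAREST))
d=load("scene0.npz")
im=d["pixels"][155:275,165:310,::-1]
cv2.imwrite("pics/crop2.png",cv2.resize(im,(725,600),interpolation=cv2.INTER_NEAREST))
E
```

```text
top0 nanfrac 0.003941853841145833 bench z 0.001476222674915005
0.05 [183  42   8  14  79] [186.7  47.9] med [0.8819 0.1844 0.0885] max z 0.0993
0.05 [212  42   8  14  79] [215.9  48.2] med [0.8821 0.1097 0.0906] max z 0.0978
0.05 [172  51  10  14  82] [176.7  57. ] med [0.857  0.209  0.0891] max z 0.099
0.05 [202  51   8  14  78] [205.9  57.2] med [0.8573 0.135  0.0899] max z 0.0976
0.05 [ 272   50   35   37 1016] [289.2  67.7] med [ 0.8363 -0.0779  0.0763] max z 0.0815
0.05 [192  60   8  14  75] [195.8  66. ] med [0.832  0.1601 0.0908] max z 0.0998
0.05 [212  61   8  13  75] [215.4  66.6] med [0.8321 0.1101 0.0906] max z 0.0981
0.05 [   0   72   44   60 1993] [ 18.9 101.5] med [0.7345 0.5987 0.0806] max z 0.0883
0.05 [  76   77   42   66 1052] [94.8 98.5] med [0.7339 0.3885 0.1286] max z 0.1352
0.05 [506  83   6   8  35] [508.9  86.9] med [ 0.7993 -0.6529  0.0602] max z 0.0729
0.05 [  70  145   85   84 6618] [112.6 185.3] med [0.5278 0.355  0.0709] max z 0.0791
0.05 [284 154  17  19 255] [292.2 162.8] med [ 0.5805 -0.0816  0.0978] max z 0.1253
0.05 [230 161  21  23 400] [240. 172.] 
[... 11652 characters left out ...]
5] med [ 0.6772 -0.0682  0.0085] max z 0.0118
0.005 [212 219  91  53 155] [259.  247.1] med [0.57   0.0898 0.0087] max z 0.012
0.005 [233 232  34  24 244] [248.4 242.8] med [0.5873 0.0687 0.006 ] max z 0.0119
0.005 [211 238  12  17  60] [217.6 244.2] med [0.6452 0.0334 0.0058] max z 0.0079
0.005 [228 259  14   7  26] [234.1 262.1] med [0.6355 0.0943 0.0074] max z 0.0117
0.005 [281 334  26  38  43] [294.  352.8] med [0.6288 0.3077 0.009 ] max z 0.0119
0.005 [150 346  11  10  38] [155.  350.4] med [0.8367 0.1758 0.0063] max z 0.0117
0.005 [155 359  11  11  30] [159.8 363.7] med [0.8361 0.2007 0.0062] max z 0.0109
0.005 [129 375   8   9  30] [132.4 379.2] med [0.8842 0.2015 0.0063] max z 0.0119
```

View pics/crop1.png

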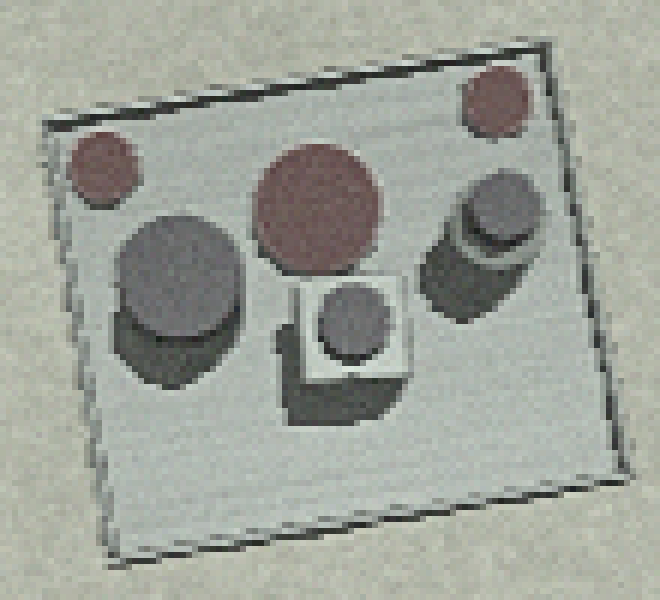

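View pics/crop2.png

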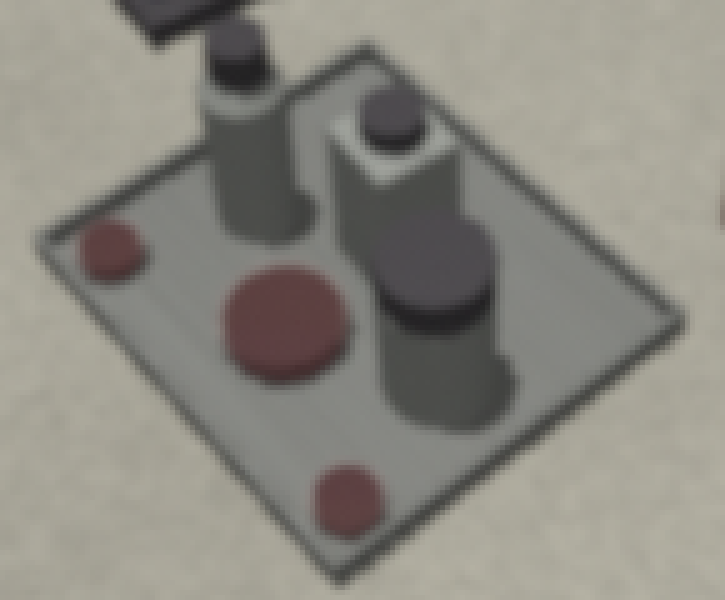

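```bash
cat > meas.py <<'E'
from v import *
from scipy.optimize import least_squares
def near(W,c,rad): return np.hypot(W[...,0]-c[0],W[...,1]-c[1])<rad
def top_c(d,c,zt,rad,tol=.006):
    """centroid of the pixels of the top disc, ray cast onto its plane; also equiv. diameter"""
    W=cloud(d); m=(near(W,c,rad)&(abs(W[...,2]-zt)<tol)).astype(np.uint8)
    cs,_=cv2.findContours(m,cv2.RETR_EXTERNAL,cv2.CHAIN_APPROX_NONE)
    k=max(cs,key=cv2.contourArea); mm=np.zeros_like(m); cv2.drawContours(mm,[k],-1,1,-1)
    v,u=np.nonzero(mm); P=ray(d,np.stack([u,v],-1),zt)
    p=P.mean(0)
    h=cv2.convexHull(P[:,:2].astype(np.float32)); (cx,cy),R=cv2.minEnclosingCircle(h)
    # area via jacobian
    e=ray(d,[[u.mean(),v.mean()],[u.mean()+1,v.mean()],[u.mean(),v.mean()+1]],zt)[:,:2]
    a=abs(np.linalg.det(np.stack([e[1]-e[0],e[2]-e[0]])))*len(u)
    return p[:2],2*np.sqrt(a/np.pi),P
OBJ=dict(tall_bottle=((.585,-.079),.120,.03),square_cap=((.541,-.026),.104,.03),jar=((.562,.044),.092,.04),
 dish=((.609,-.013),.020,.04),small_a=((.628,.081),.016,.03),small_b=((.659,-.093),.016,.03))
if __name__=="__main__":
    for n in("top0","scene0"):
        d=load(n+".npz");W=cloud(d)
        for k,(c,z,R) in OBJ.items():
            p,D,_=top_c(d,c,z,R); print(n,k,np.round(p,4),"diam",round(D,4))
        p,D,P=top_c(d,(.541,-.026),.09,.035)
        hull=cv2.minAreaRect((P[:,:2]*1000).astype(np.float32)); print(n,"square shoulder",hull)
        # trays: rim points
        for nm,c,R in(("culture",(.575,-.013),.16),("side",(.515,-.33),.16)):
            m=near(W,c,R)&(W[...,2]>.011)&(W[...,2]<.0195)
            for b in OBJ.values(): m&=~near(W,b[0],.036 if b[1]==.02 or b[1]>.09 else .022)
            if nm=="side": m&=True
            q=(W[m][:,:2]*1000).astype(np.float32); print(n,nm,m.sum(),cv2.minAreaRect(q))
    d=load("top0.npz");W=cloud(d)
    # stage ring: dark pixels on plate
    for n in("top0","scene0"):
        d=load(n+".npz"); g=cv2.cvtColor(d["pixels"],cv2.COLOR_RGB2GRAY)
        W=cloud(d); roi=near(W,(.575,.365),.075)
        x0,x1=np.nonzero(roi.any(0))[0][[0,-1]];y0,y1=np.nonzero(roi.any(1))[0][[0,-1]]
        im=g[y0:y1+1,x0:x1+1]; th=cv2.adaptiveThreshold(im,255,cv2.ADAPTIVE_THRESH_MEAN_C,cv2.THRESH_BINARY_INV,11,6)
        cs,_=cv2.findContours(th,cv2.RETR_LIST,cv2.CHAIN_APPROX_NONE)
        for k in cs:
            if len(k)>60:
                P=ray(d,k[:,0]+[x0,y0],.072)[:,:2]; 
                A=np.c_[2*P,np.ones(len(P))]; s=np.linalg.lstsq(A,(P**2).sum(1),rcond=None)[0]
                R=np.sqrt(s[2]+s[0]**2+s[1]**2); res=np.hypot(*(P-s[:2]).T)-R
                print(n,"ring",np.round(s[:2],4),"D",round(2*R,4),"rms",round(res.std(),4))
        print(n,"plate z",np.nanmedian(W[...,2][near(W,(.575,.365),.02)]))
E
python3 meas.py
```

```text
top0 tall_bottle [ 0.5869 -0.0842] diam 0.028
top0 square_cap [ 0.5434 -0.0257] diam 0.03
top0 jar [0.5628 0.0439] diam 0.0519
top0 dish [ 0.6093 -0.0135] diam 0.0603
top0 small_a [0.6283 0.0805] diam 0.034
top0 small_b [ 0.6637 -0.0927] diam 0.0378
top0 square shoulder ((543.8674926757812, -26.511478424072266), (44.104530334472656, 43.45294952392578), 0.5774834156036377)
top0 culture 527 ((570.9328002929688, -21.016983032226562), (200.63848876953125, 230.26092529296875), 9.77677059173584)
top0 side 690 ((509.24444580078125, -324.18463134765625), (170.152587890625, 211.82662963867188), 4.651725769042969)
scene0 tall_bottle [ 0.5859 -0.0826] diam 0.0314
scene0 square_cap [ 0.5423 -0.0239] diam 0.033
scene0 jar [0.562  0.0461] diam 0.0539
scene0 dish [ 0.6077 -0.0117] diam 0.062
scene0 small_a [0.6258 0.0863] diam 0.0389
scene0 small_b [ 0.662 -0.096] diam 0.0448
scene0 square shoulder ((543.3644409179688, -23.003828048706055), (45.606903076171875, 47.53280258178711), 5.907326698303223)
scene0 culture 774 ((567.8739013671875, -21.228073120117188), (201.4193115234375, 232.69105529785156), 9.697103500366211)
scene0 side 624 ((506.8193359375, -323.89910888671875), (170.4565887451172, 213.40248107910156), 4.675422191619873)
top0 ring [0.5499 0.3604] D 0.0646 rms 0.0008
top0 ring [0.5497 0.3604] D 0.0685 rms 0.0008
top0 ring [0.5495 0.36  ] D 0.1084 rms 0.0018
top0 ring [0.6509 0.3526] D 0.048 rms 0.0087
top0 plate z 0.07363775749373322
scene0 ring [0.6356 0.3421] D 0.0469 rms 0.0087
scene0 ring [0.5462 0.3576] D 0.0636 rms 0.0004
scene0 ring [0.5462 0.3574] D 0.0696 rms 0.0005
scene0 ring [0.5465 0.3576] D 0.1046 rms 0.0004
scene0 ring [0.5469 0.3579] D 0.1124 rms 0.0007
scene0 plate z 0.07371728140787652
```

Run:
```python
from meas import *
for n in("top0","scene0"):
    d=load(n+".npz");W=cloud(d)
    m=near(W,(.5437,-.0255),.036)&(abs(W[...,2]-.0915)<.006)|near(W,(.5437,-.0255),.02)&(W[...,2]>.08)
    cs,_=cv2.findContours(m.astype(np.uint8),cv2.RETR_EXTERNAL,cv2.CHAIN_APPROX_NONE);k=max(cs,key=cv2.contourArea)
    P=ray(d,k[:,0].astype(float),.090)[:,:2]; c=np.array(cv2.minAreaRect((P*1000).astype(np.float32))[0])/1000
    for it in range(1):
        for lab,sel in (("+x",0),("-x",180),("+y",90),("-y",-90)):
            a=np.degrees(np.arctan2(*(P-c).T[::-1])); da=(a-sel-3+180)%360-180
            q=P[abs(da)<33]
            vx,vy,x0,y0=cv2.fitLine((q*1000).astype(np.float32),cv2.DIST_HUBER,0,.01,.01).ravel()
            ang=(np.degrees(np.arctan2(vy,vx))+45)%90-45
            print(n,lab,len(q),"ang",round(ang,2),"pt",round(x0,1),round(y0,1))
from cell import r
def quat(phi): a=phi+np.pi/2; return [np.cos(a/2),np.sin(a/2),0,0]
for p in([.543,-.025,.07],[.543,-.025,.25],[.5,-.26,.06],[.49,-.39,.07],[.586,-.083,.25]): print(r.inverse_kinematics(p,quat(0)))
for p in([.609,-.012,.02],[.548,.359,.09],[.548,.359,.22]):
    for f in(90,-90): print(f,r.inverse_kinematics(p,quat(np.radians(f+9))))
```

```text
top0 +x 11 ang 7.88 pt 564.4 -27.0
top0 -x 11 ang 7.4 pt 522.8 -26.6
top0 +y 12 ang 0.35 pt 542.1 -4.9
top0 -y 10 ang 7.18 pt 542.8 -46.6
scene0 +x 9 ang -0.23 pt 564.9 -25.3
scene0 -x 9 ang 4.42 pt 520.8 -28.7
scene0 +y 13 ang 6.66 pt 541.9 -2.2
scene0 -y 11 ang 17.61 pt 541.3 -49.4
[-1.31657447e-01  5.96936381e-01  1.79745701e+00 -4.44089210e-16
  7.47199266e-01 -1.31657447e-01]
[-1.31657447e-01  3.42586906e-01  1.67212860e+00 -4.44089210e-16
  1.12687715e+00 -1.31657447e-01]
[-5.62124366e-01  6.40209670e-01  1.74590863e+00 -4.44089210e-16
  7.55474349e-01 -5.62124366e-01]
[-7.46566039e-01  7.10708374e-01  1.56644969e+00 -4.44089210e-16
  8.64434587e-01 -7.46566039e-01]
[-2.19350732e-01  4.29816026e-01  1.54305131e+00 -4.44089210e-16
  1.16872532e+00 -2.19350732e-01]
90 [-9.61160888e-02  7.65332409e-01  1.62307053e+00 -4.44089210e-16
  7.53189716e-01 -1.82399205e+00]
-90 [-9.61160888e-02  7.65332409e-01  1.62307053e+00 -4.44089210e-16
  7.53189716e-01  1.31760061e+00]
90 [ 5.08919880e-01  7.25476436e-01  1.47403331e+00 -4.44089210e-16
  9.42082912e-01 -1.21895608e+00]
-90 [ 5.08919880e-01  7.25476436e-01  1.47403331e+00 -4.44089210e-16
  9.42082912e-01  1.92263657e+00]
90 [ 5.08919880e-01  5.73811218e-01  1.38945910e+00 -4.44089210e-16
  1.17832234e+00 -1.21895608e+00]
-90 [ 5.08919880e-01  5.73811218e-01  1.38945910e+00 -4.44089210e-16
  1.17832234e+00  1.92263657e+00]
```

Run:
```python
from meas import *
from scipy.ndimage import map_coordinates,gaussian_filter
for n,c in(("top0",np.array([.5432,-.0258])),("scene0",np.array([.543,-.0257]))):
    d=load(n+".npz"); g=d["pixels"].astype(float).mean(2)
    for yaw0 in (4,):
      for lab,sel in (("+x",0),("-x",180),("+y",90),("-y",-90)):
        a=np.radians(sel+yaw0); nn=np.array([np.cos(a),np.sin(a)]); t=np.array([-nn[1],nn[0]])
        pts=[]
        for s in np.linspace(-.017,.017,18):
            o=np.linspace(-.006,.006,49); Q=c+(.022+o)[:,None]*nn+s*t
            uv=proj(d,np.c_[Q,np.full(len(Q),.09)]); pr=map_coordinates(g,[uv[:,1],uv[:,0]],order=1)
            gr=np.gradient(gaussian_filter(pr,3)); w=np.clip(-gr,0,None); i=np.argmax(w)
            lo,hi=max(0,i-8),i+9; ww=w[lo:hi]; pts.append((s,(o[lo:hi]*ww).sum()/ww.sum(),w[i]))
        pts=np.array(pts); 
        # robust
        from scipy.stats import theilslopes
        sl,ic,_,_=theilslopes(pts[:,1],pts[:,0]); 
        print(n,lab,"yaw",round(yaw0-np.degrees(np.arctan(sl))*-1,2),"off mm",round(ic*1e3,2),"scatter",np.round(np.median(abs(pts[:,1]-ic-sl*pts[:,0]))*1e3,2),"strength",round(np.median(pts[:,2]),1))
```

```text
top0 +x yaw 7.01 off mm -0.31 scatter 0.3 strength 4.2
top0 -x yaw 5.72 off mm -1.82 scatter 0.16 strength 5.1
top0 +y yaw 6.02 off mm -0.61 scatter 0.4 strength 3.8
top0 -y yaw 7.02 off mm -2.45 scatter 0.5 strength 1.5
scene0 +x yaw 4.05 off mm -1.52 scatter 0.23 strength 2.9
scene0 -x yaw nan off mm nan scatter nan strength 1.6
scene0 +y yaw 2.93 off mm -1.0 scatter 0.23 strength 2.5
scene0 -y yaw nan off mm nan scatter nan strength 0.0<stdin>:13: RuntimeWarning: invalid value encountered in scalar divide
```

```bash
cat > h.py <<'E'
from cell import r,optics
import numpy as np,cv2
from v import *
def quat(deg): a=np.radians(deg)+np.pi/2; return [float(np.cos(a/2)),float(np.sin(a/2)),0.,0.]
ST=np.array([.508,-.324]); SY=np.radians(4.66)
def slot(k): 
    l=np.array([-.015,k*.06]); c,s=np.cos(SY),np.sin(SY); return ST+[c*l[0]-s*l[1],s*l[0]+c*l[1]]
HI=.23
def st(m): print(m,"t",round(r.current_t(),2),"tcp",np.round(r.current_tool_pos(),4),"op",round(r.current_opening(),3),"F",np.round(r.current_contact_force(),1),flush=True)
def over(xy,deg,z=HI): r.move_to([*map(float,xy),z],quat(deg))
def lin(xy,z,vel): r.move_linear([*map(float,xy),float(z)],vel=vel)
def snap(n,tag):
    d=optics.get_image(n); np.savez(tag+".npz",**{k:d[k] for k in d}); return d
E
python3 - <<'E'
from h import *
st("0"); r.set_gripper(.8,40); st("g")
P=(.543,-.025); over(P,3); st("over"); lin(P,.11,.25); st("near"); lin(P,.071,.12); st("down")
d=snap("scene","scene1"); cv2.imwrite("pics/s1.png",cv2.resize(d["pixels"][100:290,130:400,::-1],(800,563)))
d=snap("top","top1"); cv2.imwrite("pics/t1.png",cv2.resize(d["pixels"][100:240,180:380,::-1],(800,560)))
E
```

```text
0 t 0.1 tcp [ 0.244  -0.4926  0.2528] op 1.002 F [ 0.7  0.3 -0.2]
g t 0.42 tcp [ 0.2441 -0.4928  0.2532] op 0.798 F [-0.2  0.3  0.6]
over t 2.42 tcp [ 0.543  -0.0258  0.23  ] op 0.797 F [ 0.9 -0.5 -0.7]
near t 3.05 tcp [ 0.5436 -0.0254  0.111 ] op 0.808 F [-0.1 -0.4  0.9]
down t 3.52 tcp [ 0.5435 -0.0251  0.0719] op 0.798 F [ 0.2  0.1 -0.4]
```

View pics/s1.png

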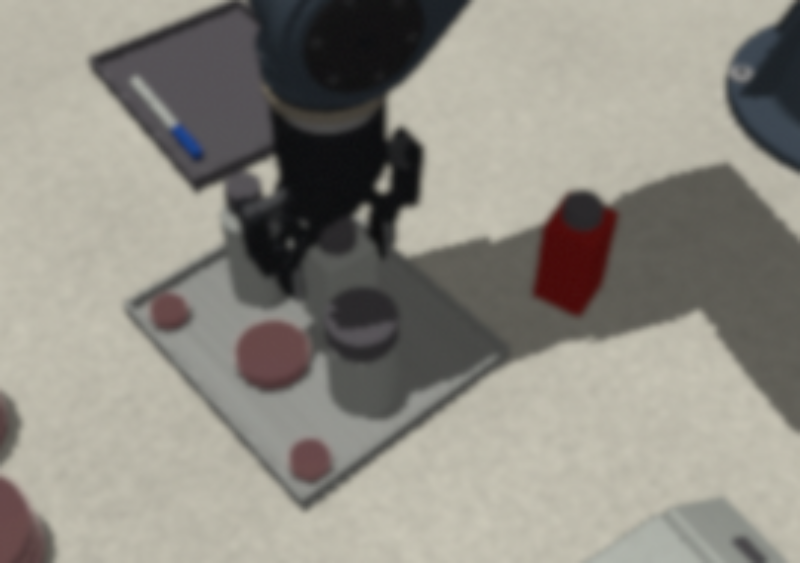

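```bash
cat >> h.py <<'E'
def place(xy,deg,z,name,op=.8):
    over(xy,deg); lin(xy,z+.02,.25); lin(xy,z+.003,.06)
    for i in range(8):
        f=r.current_contact_force()[2]
        zz=r.current_tool_pos()[2]
        if i and abs(f-f0)>4: break
        if not i: f0=f
        lin(xy,z+.002-.001*i,.03)
    st("placed "+name); print("f0",round(f0,1))
    r.set_gripper(op); st("open")
    lin(xy,z+.06,.2); lin(xy,HI,.4)
def pick(xy,deg,z,op=.8,sq=40):
    r.set_gripper(op); over(xy,deg); lin(xy,z+.04,.3); lin(xy,z,.12); st("down")
    r.set_gripper(0.,sq); st("grip"); return r.current_tool_pos()
E
python3 - <<'E'
from h import *
r.set_gripper(0.,40); st("grip")
P=(.543,-.025)
lin(P,.10,.1); st("lift"); lin(P,HI,.3); st("up")
d=snap("top","top2"); cv2.imwrite("pics/t2.png",cv2.resize(d["pixels"][100:240,180:380,::-1],(800,560)))
d=snap("scene","scene2"); cv2.imwrite("pics/s2.png",cv2.resize(d["pixels"][60:290,130:400,::-1],(704,600)))
E
```

```text
grip t 3.96 tcp [ 0.5433 -0.0251  0.0718] op 0.511 F [-2.2 -0.   6.9]
lift t 4.4 tcp [ 0.543  -0.025   0.1001] op 0.513 F [ 0.6  0.3 -1.8]
up t 4.98 tcp [ 0.5426 -0.025   0.2295] op 0.516 F [-0.1  0.5 -1.1]
```

View pics/s2.png

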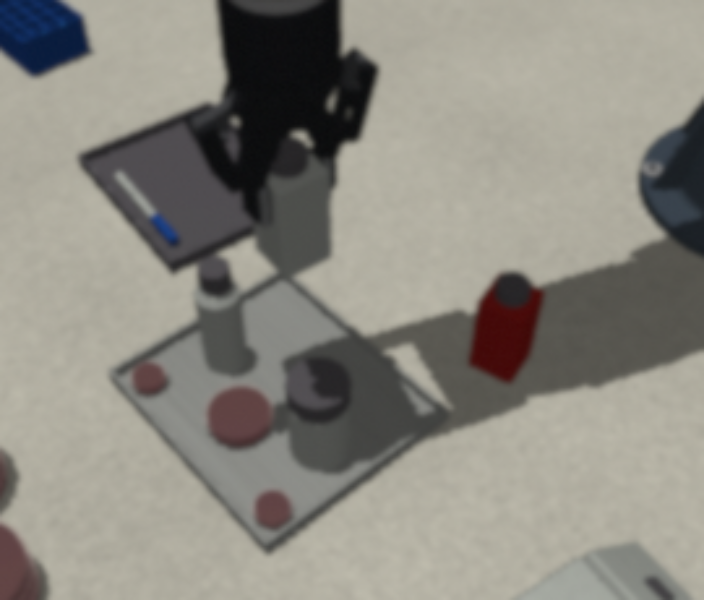

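Run:
```python
from h import *
deg=np.degrees(SY)
place(slot(1),deg,.0718,"square")
z=.078; P=(.5864,-.0834); p=pick(P,0,z); print(p)
lin(P,.11,.1); lin(P,HI,.3); st("up"); place(slot(-1),deg,p[2],"tall")
d=snap("top","top3"); cv2.imwrite("pics/t3.png",cv2.resize(d["pixels"][100:260,180:440,::-1],(800,492)))
d=snap("scene","scene3"); cv2.imwrite("pics/s3.png",cv2.resize(d["pixels"][60:290,130:400,::-1],(704,600)))
```

```text
placed square t 8.19 tcp [ 0.4883 -0.2656  0.0718] op 0.512 F [-4.4  1.9 12.8]
f0 -0.3
open t 8.56 tcp [ 0.4881 -0.2654  0.0707] op 0.801 F [-0.2 -0.2  1. ]
down t 11.47 tcp [ 0.587  -0.0836  0.0792] op 0.802 F [ 0.6 -0.9 -0.2]
grip t 11.84 tcp [ 0.5868 -0.0835  0.0791] op 0.458 F [-2.3 -0.4  6. ]
[ 0.58678251 -0.0835253   0.07913708]
up t 12.86 tcp [ 0.5861 -0.0833  0.2296] op 0.455 F [ 0.1 -0.3 -2.6]
placed tall t 16.17 tcp [ 0.4981 -0.3853  0.0792] op 0.454 F [-3.2  1.5  9.7]
f0 -1.2
open t 16.57 tcp [ 0.4979 -0.385   0.078 ] op 0.796 F [-0.3  0.6 -0.6]
```

View pics/s3.png

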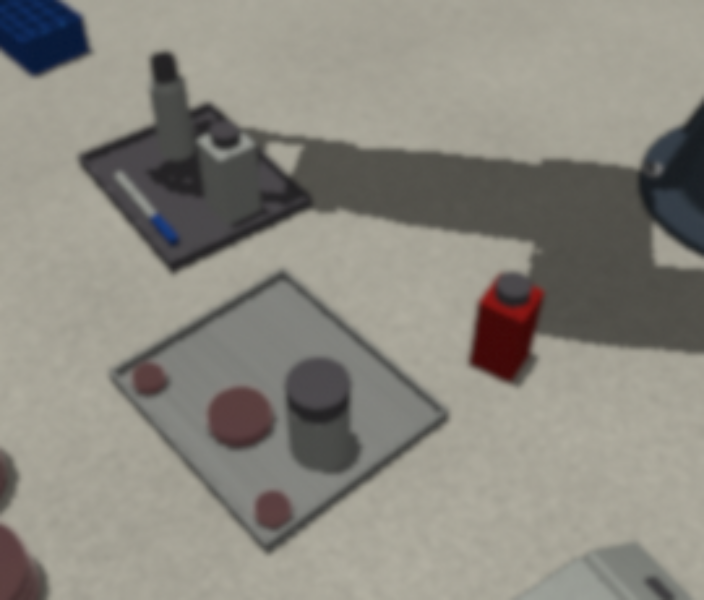

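View pics/t3.png

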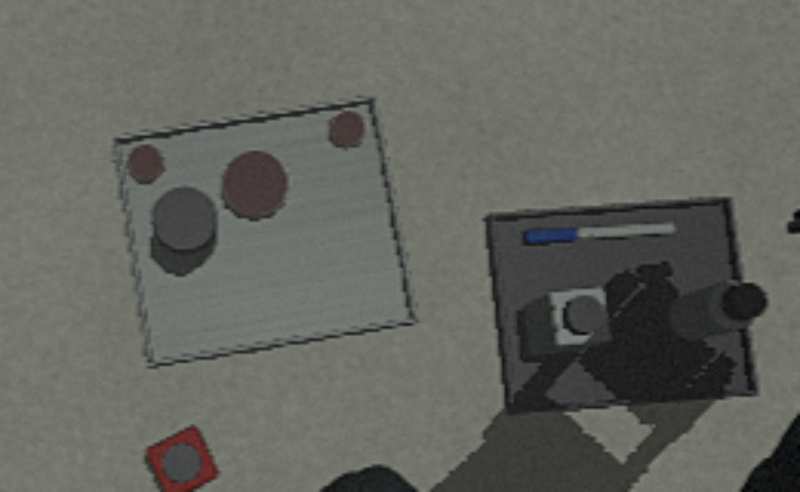

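```bash
cat > chk.py <<'E'
from meas import *
def cmp(tag,names,ref=("top0","scene0")):
    for n,rf in zip(("top","scene"),ref):
        d=load(f"{n}{tag}.npz"); e=load(rf+".npz")
        for k in names:
            c,z,R=OBJ[k]
            try: p,D,_=top_c(d,c,z,R); q,D0,_=top_c(e,c,z,R); print(n,k,np.round(p,4),"diam",round(D,4),"shift mm",np.round((p-q)*1e3,2))
            except Exception as ex: print(n,k,"fail",ex)
E
python3 - <<'E'
from h import *
deg=np.degrees(SY)
z=.066; P=(.5624,.045); p=pick(P,0,z); print(p)
lin(P,.10,.1); lin(P,HI,.3); st("up"); place(slot(0),deg,p[2],"jar")
r.set_gripper(1.0)
over((.47,.25),99,.3)
st("away")
d=snap("top","top4"); cv2.imwrite("pics/t4.png",cv2.resize(d["pixels"][100:260,180:440,::-1],(800,492)))
d=snap("scene","scene4"); cv2.imwrite("pics/s4.png",cv2.resize(d["pixels"][60:290,130:400,::-1],(704,600)))
from chk import *
cmp(4,["dish","small_a","small_b"])
for n in("top","scene"):
    d=load(n+"4.npz")
    for nm,k,z in(("sq",1,.104),("jar",0,.092),("tall",-1,.12)):
        p,D,_=top_c(d,slot(k),z,.035); print(n,nm,np.round(p,4),round(D,4),"cmd",np.round(slot(k),4),"diff mm",np.round((p-slot(k))*1e3,1))
E
```

```text
down t 20.37 tcp [0.563 0.045 0.067] op 0.805 F [-0.1  0.4 -0.1]
grip t 20.65 tcp [0.563  0.045  0.0673] op 0.599 F [-2.1  0.3  6.6]
[0.56299647 0.04500211 0.06732553]
up t 21.73 tcp [0.562  0.045  0.2293] op 0.603 F [-0.9 -0.2 -2.9]
placed jar t 25.28 tcp [ 0.4932 -0.3254  0.0673] op 0.594 F [-3.   1.1 11.6]
f0 -2.7
open t 25.6 tcp [ 0.493  -0.3252  0.0662] op 0.799 F [ 0.4 -0.2  0.5]
away t 28.87 tcp [0.4704 0.2494 0.2999] op 1.002 F [-0.3 -0.8 -0.8]
top dish [ 0.6093 -0.0135] diam 0.0603 shift mm [ 0.   -0.01]
top small_a [0.6283 0.0805] diam 0.034 shift mm [0. 0.]
top small_b [ 0.6634 -0.0925] diam 0.0376 shift mm [-0.23  0.2 ]
scene dish [ 0.6077 -0.0117] diam 0.062 shift mm [0.01 0.06]
scene small_a [0.6296 0.0861] diam 0.0427 shift mm [ 3.86 -0.15]
scene small_b [ 0.6619 -0.0958] diam 0.045 shift mm [-0.03  0.21]
top sq [ 0.489  -0.2653] 0.0305 cmd [ 0.4882 -0.2654] diff mm [0.8 0.2]
top jar [ 0.4938 -0.3252] 0.052 cmd [ 0.493  -0.3252] diff mm [0.8 0. ]
top tall [ 0.4986 -0.3853] 0.0288 cmd [ 0.4979 -0.385 ] diff mm [ 0.6 -0.3]
scene sq [ 0.4877 -0.2629] 0.035 cmd [ 0.4882 -0.2654] diff mm [-0.5  2.5]
scene jar [ 0.4931 -0.3226] 0.0557 cmd [ 0.493  -0.3252] diff mm [0.  2.7]
scene tall [ 0.4974 -0.3825] 0.0329 cmd [ 0.4979 -0.385 ] diff mm [-0.5  2.5]
```

View pics/t4.png

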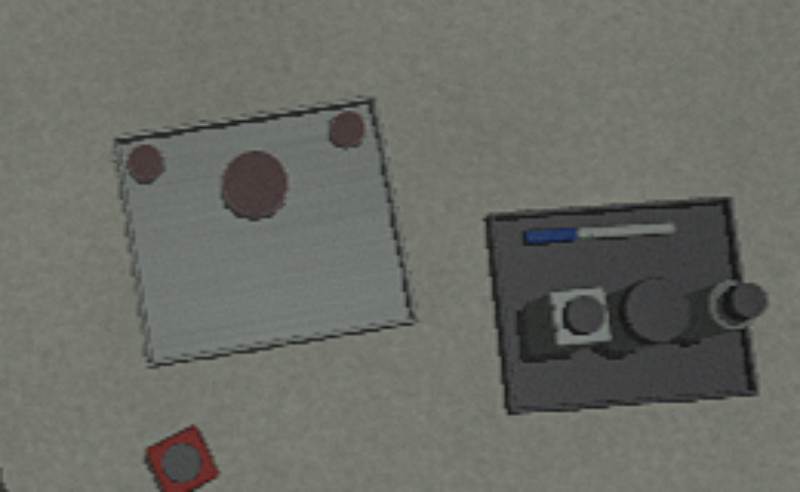

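Run:
```python
from h import *
r.set_gripper(.82,30); print(r.finger_overhang)
P=(.6083,-.0128); over(P,99.8,.12); lin(P,.05,.2); lin(P,.034,.06); st("a")
d=snap("top","top5"); cv2.imwrite("pics/t5.png",cv2.resize(d["pixels"][110:210,200:320,::-1],(720,600)))
d=snap("scene","scene5"); cv2.imwrite("pics/s5.png",cv2.resize(d["pixels"][140:270,150:310,::-1],(736,600)))
```

```text
0.022
a t 31.5 tcp [ 0.6082 -0.0128  0.0339] op 0.817 F [-0.2 -0.2  0.1]
```

View pics/s5.png

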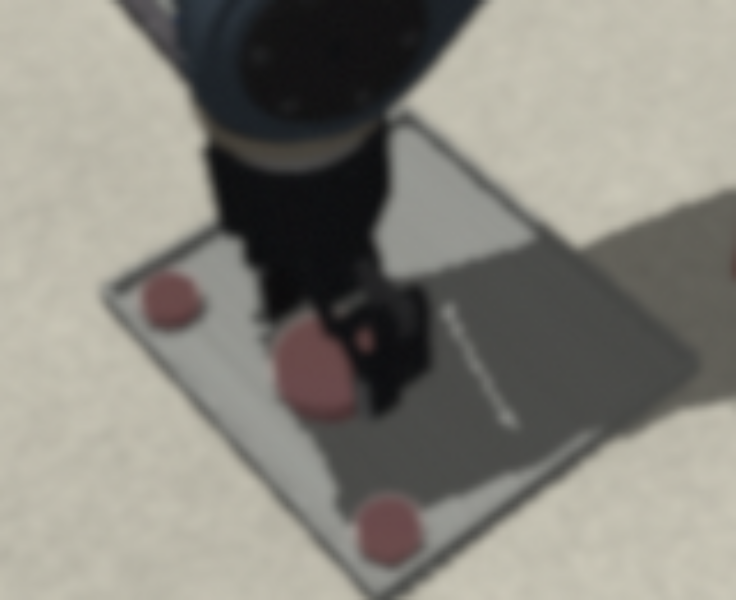

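View pics/t5.png

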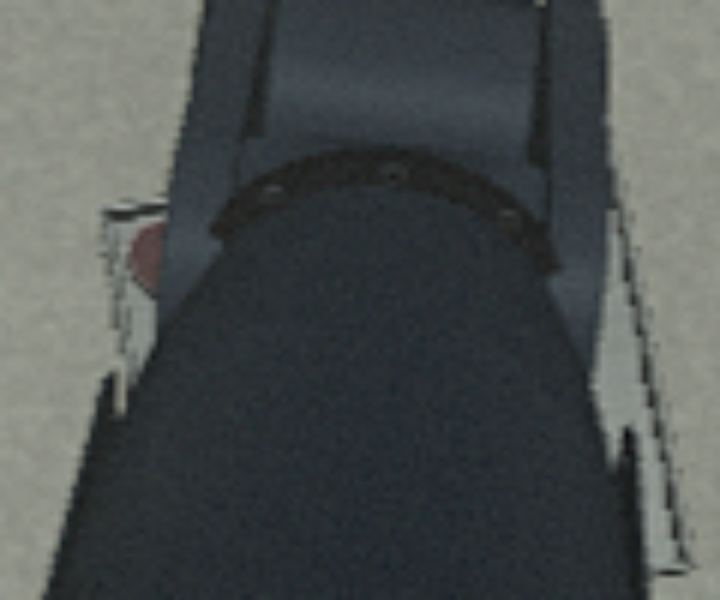

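Run:
```python
from h import *
P=(.6083,-.0128); st("0")
z=.034
while z>.012:
    z-=.001; lin(P,z,.03); F=r.current_contact_force(); 
    print(round(z,3),np.round(r.current_tool_pos()[2],4),np.round(F,1))
    if abs(F[2])>4: break
```

```text
0 t 31.6 tcp [ 0.6085 -0.0128  0.0342] op 0.825 F [1.2 0.4 0.4]
0.033 0.0331 [-0.   0.6 -0.1]
0.032 0.032 [-0.3  0.1 -1. ]
0.031 0.0309 [-0.4  0.4 -0.4]
0.03 0.0299 [-1.3 -0.3  0.1]
0.029 0.0289 [ 0.8 -1.3  0.7]
0.028 0.028 [-1.  -0.  -0.2]
0.027 0.0269 [-0.3  0.4  0. ]
0.026 0.0259 [0.3 0.1 1.3]
0.025 0.0249 [-0.3  0.2  0.5]
0.024 0.0239 [-0.2 -0.3  0.5]
0.023 0.0229 [ 0.3  0.2 -0.2]
0.022 0.0219 [0.5 0.5 0. ]
0.021 0.0209 [-0.1 -0.6 -0.1]
0.02 0.0199 [ 0.2  0.1 -0.5]
0.019 0.0189 [ 0.1  0.2 -0.5]
0.018 0.0183 [-1.3 -0.6  5.2]
```

Run:
```python
from h import *
P=(.6083,-.0128); lin(P,.0245,.05); r.set_gripper(0.,25); st("grip")
lin(P,.05,.08); st("lift"); r.sleep(.2); st("")
lin(P,.16,.3); lin((.5,.1),.2,.35); st("mid")
S=(.548,.3592); over(S,99.8,.16); st("over stage")
d=snap("top","top6"); cv2.imwrite("pics/t6.png",cv2.resize(d["pixels"][110:250,60:220,::-1],(686,600)))
d=snap("scene","scene6"); cv2.imwrite("pics/s6.png",cv2.resize(d["pixels"][200:384,250:480,::-1],(750,600)))
```

```text
grip t 36.13 tcp [ 0.6083 -0.0128  0.0248] op 0.69 F [-1.5  0.1  5.3]
lift t 36.6 tcp [ 0.6085 -0.0128  0.0505] op 0.689 F [-0.6 -0.4  0.1]
 t 36.8 tcp [ 0.6081 -0.0128  0.0496] op 0.689 F [1.3 0.2 0.2]
mid t 37.92 tcp [0.4995 0.1002 0.1991] op 0.69 F [ 0.4 -0.5 -0.9]
over stage t 38.97 tcp [0.5485 0.3578 0.1599] op 0.686 F [ 0.5 -0.3  0. ]
```

View pics/s6.png

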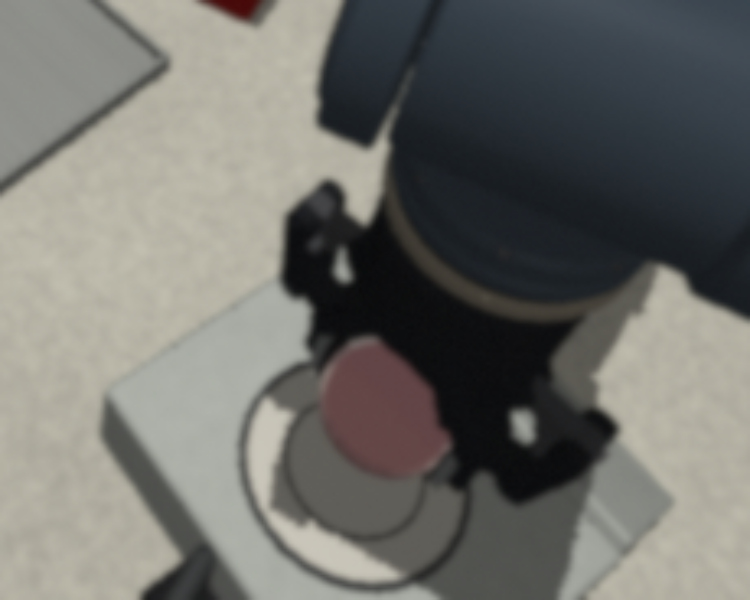

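Run:
```python
from h import *
S=(.548,.3592); lin(S,.11,.2); lin(S,.096,.05); r.sleep(.2); F0=np.mean([r.current_contact_force() for _ in range(5)],0); st("near")
z=.096
while z>.089:
    z-=.0007; lin(S,z,.02); F=r.current_contact_force()-F0
    print(round(z,4),np.round(F,1))
    if F[2]>3: break
st("touch"); r.set_gripper(.9); st("open"); lin(S,.13,.15); lin(S,.2,.3); over((.42,.16),99.8,.3); st("away")
d=snap("top","top7"); cv2.imwrite("pics/t7.png",cv2.resize(d["pixels"][110:250,60:220,::-1],(686,600)))
d=snap("scene","scene7"); cv2.imwrite("pics/s7.png",cv2.resize(d["pixels"][200:384,250:480,::-1],(750,600)))
from meas import *
for n in("top","scene"):
    d=load(n+"7.npz"); p,D,_=top_c(d,S,.088,.04); print(n,"dish",np.round(p,4),round(D,4))
```

```text
near t 40.1 tcp [0.5481 0.3593 0.0963] op 0.69 F [-0.5  0.2 -0.1]
0.0953 [ 0.1 -0.  -1.1]
0.0946 [ 0.8 -0.9 -1.1]
0.0939 [ 0.2  0.3 -0.6]
0.0932 [ 0.1  0.3 -0.5]
0.0925 [-0.7 -0.9  4.6]
touch t 41.35 tcp [0.5481 0.3592 0.0928] op 0.689 F [-1.2 -0.7  4.5]
open t 41.67 tcp [0.548  0.3592 0.0924] op 0.9 F [ 0.4  0.8 -0.5]
away t 43.47 tcp [0.4204 0.1604 0.2993] op 0.898 F [-0.5  0.5 -0.8]
top dish [0.555  0.3608] 0.0526
scene dish [0.5478 0.3604] 0.0605
```

View pics/t7.png

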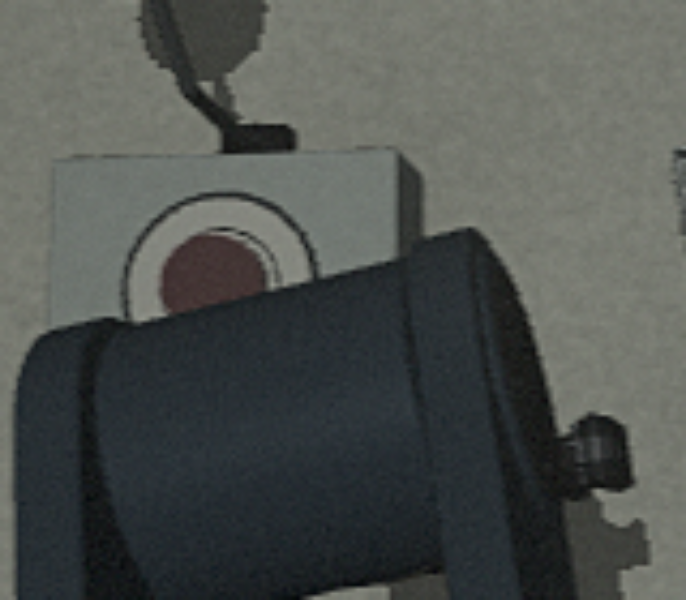

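View pics/s7.png

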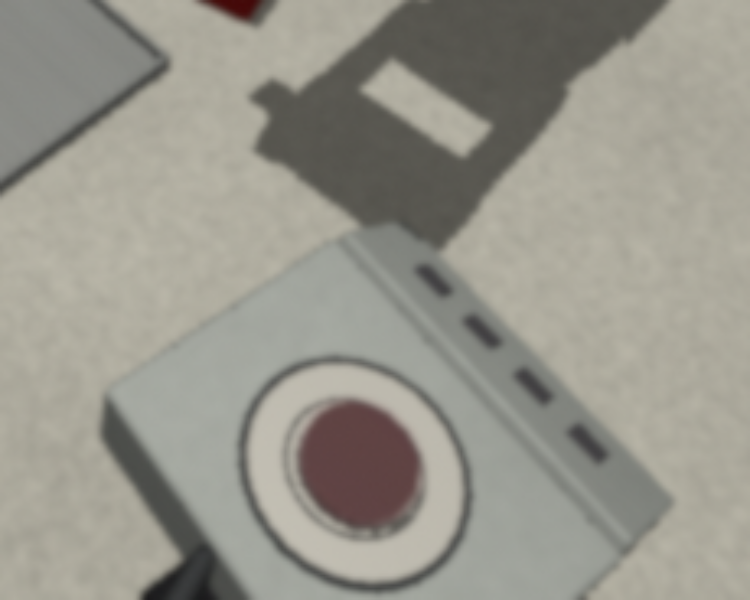

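Run:
```python
from h import *
over((.45,-.1),3,.3); st("away")
d=snap("top","top8"); cv2.imwrite("pics/t8.png",cv2.resize(d["pixels"][140:215,75:150,::-1],(600,600)))
snap("scene","scene8")
from meas import *
for n in("top","scene"):
    d=load(n+"8.npz"); p,D,_=top_c(d,(.548,.359),.088,.04); print(n,"dish depth",np.round(p,4),round(D,4))
    hsv=d["pixels"].astype(int); m=((hsv[...,0]-hsv[...,1]>12)&near(cloud(d),(.548,.359),.05)).astype(np.uint8)
    cs,_=cv2.findContours(m,cv2.RETR_EXTERNAL,cv2.CHAIN_APPROX_NONE);k=max(cs,key=cv2.contourArea);M=cv2.moments(k)
    c=np.array([M["m10"]/M["m00"],M["m01"]/M["m00"]]); print(n,"colour",cv2.contourArea(k),[np.round(ray(d,c,z)[0],4) for z in(.088,.08)])
    W=cloud(d); print("plate pts z",np.nanmedian(W[...,2][near(W,(.548,.359),.05)&~near(W,(.548,.359),.04)]),"dish z",np.nanmedian(W[...,2][near(W,(.548,.359),.02)]))
    # outer plate ring
    g=cv2.cvtColor(d["pixels"],cv2.COLOR_RGB2GRAY); roi=near(W,(.55,.36),.08)
    x0,x1=np.nonzero(roi.any(0))[0][[0,-1]];y0,y1=np.nonzero(roi.any(1))[0][[0,-1]]
    th=cv2.adaptiveThreshold(g[y0:y1+1,x0:x1+1],255,cv2.ADAPTIVE_THRESH_MEAN_C,cv2.THRESH_BINARY_INV,11,6)
    for k in cv2.findContours(th,cv2.RETR_LIST,cv2.CHAIN_APPROX_NONE)[0]:
        if len(k)>60:
            P=ray(d,k[:,0]+[x0,y0],.072)[:,:2];A=np.c_[2*P,np.ones(len(P))]; s=np.linalg.lstsq(A,(P**2).sum(1),rcond=None)[0]
            R=np.sqrt(s[2]+s[0]**2+s[1]**2); print(n,"ring",np.round(s[:2],4),round(2*R,4),"rms",round((np.hypot(*(P-s[:2]).T)-R).std(),4))
```

```text
away t 44.6 tcp [ 0.4502 -0.0994  0.2998] op 0.9 F [ 0.7  0.2 -0.5]
top dish depth [0.5491 0.359 ] 0.0603
top colour 354.0 [array([0.5488, 0.3601, 0.088 ]), array([0.5502, 0.3631, 0.08  ])]
plate pts z 0.073289562551381 dish z 0.08861043443115094
top ring [0.7262 0.3441] 0.5171 rms 0.0021
top ring [0.5495 0.3605] 0.0638 rms 0.003
top ring [0.5495 0.3602] 0.1052 rms 0.0008
top ring [0.5494 0.3597] 0.1118 rms 0.0008
scene dish depth [0.5478 0.3604] 0.0605
scene colour 1056.5 [array([0.5494, 0.3603, 0.088 ]), array([0.5462, 0.3591, 0.08  ])]
plate pts z 0.07358567422027844 dish z 0.08903580006390528
scene ring [0.6294 0.3559] 0.0293 rms 0.0057
scene ring [0.5439 0.3584] 0.0452 rms 0.0009
scene ring [0.5431 0.3593] 0.06 rms 0.0016
scene ring [0.5466 0.3577] 0.1047 rms 0.0004
scene ring [0.5467 0.3575] 0.1128 rms 0.0005
scene ring [0.4843 0.3533] 0.0553 rms 0.0079
```

View pics/t8.png

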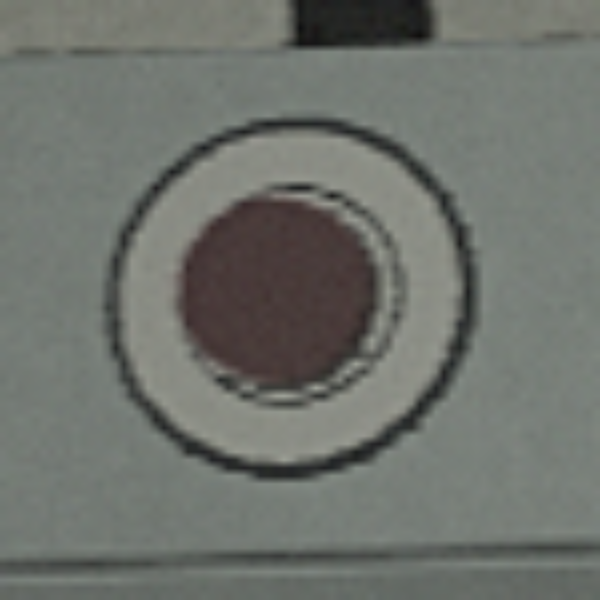

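Run:
```python
from meas import *
for n in("top","scene"):
    d=load(n+"8.npz"); W=cloud(d); T=d["camera_from_world"]; C=-T[:3,:3].T@T[:3,3]; print(n,"cam",np.round(C,3))
    for lo,zz in((.075,.08),(.081,.088),(.085,.088),(.087,.088),(.0875,.0886)):
        m=near(W,(.548,.359),.045)&(W[...,2]>lo)&(W[...,2]<.1)
        v,u=np.nonzero(m); print(lo,m.sum(),np.round(ray(d,np.stack([u,v],-1),zz)[:,:2].mean(0),4), "direct",np.round(np.nanmean(W[m],0),4))
    # reference before: dish on tray
    m=near(W,(.548,.359),.054)&~near(W,(.548,.359),.04)&(W[...,2]<.079); print("plate spread",np.nanpercentile(W[m][:,2],[5,50,95]))
# consistency: originally, dish vs tray in each cam:
```

```text
top cam [0.38  0.014 1.026]
0.075 591 [0.5495 0.3602] direct [0.5484 0.3578 0.0864]
0.081 483 [0.549  0.3589] direct [0.5489 0.3587 0.0886]
0.085 468 [0.5491 0.3592] direct [0.549  0.3589 0.0888]
0.087 397 [0.5496 0.3597] direct [0.5494 0.3592 0.0892]
0.0875 362 [0.5498 0.3599] direct [0.5497 0.3596 0.0894]
plate spread [0.07044911 0.07319513 0.07642187]
scene cam [0.781 0.447 0.669]
0.075 1370 [0.5463 0.3596] direct [0.5493 0.3607 0.0874]
0.081 1214 [0.5479 0.3604] direct [0.5482 0.3605 0.0888]
0.085 1195 [0.5475 0.3602] direct [0.5479 0.3603 0.0889]
0.087 1155 [0.5472 0.3601] direct [0.5476 0.3603 0.089 ]
0.0875 1088 [0.5473 0.3604] direct [0.5475 0.3605 0.0891]
plate spread [0.07158099 0.07351557 0.07518523]
```

Run:
```python
from meas import *
for n in("top8","scene8","top0","scene0"):
    d=load(n+".npz"); W=cloud(d); px=d["pixels"].astype(int); rg=px[...,0]-px[...,1]
    for nm,c,z in(("dish",(.548,.359) if n[-1]=="8" else (.6085,-.0126),.088 if n[-1]=="8" else .020),("sma",(.628,.081),.016),("smb",(.662,-.094),.016)):
        nb=near(W,c,.045 if nm=="dish" else .026); v,u=np.nonzero(nb&(abs(W[...,2]-z-.001)<.004))
        t=(np.percentile(rg[nb],95)+np.percentile(rg[nb],5))/2
        v2,u2=np.nonzero(nb&(rg>t))
        print(n,nm,"depth",len(u),round(u.mean(),2),round(v.mean(),2),"colour",len(u2),round(u2.mean(),2),round(v2.mean(),2),"bbox d",u.min(),u.max(),v.min(),v.max(),"c",u2.min(),u2.max(),v2.min(),v2.max())
```

```text
top8 dish depth 465 108.84 175.45 colour 437 108.91 175.72 bbox d 97 121 164 187 c 97 121 164 187
top8 sma depth 152 226.26 151.26 colour 106 226.73 152.16 bbox d 218 233 143 158 c 221 232 147 158
top8 smb depth 143 293.31 139.85 colour 111 292.59 141.33 bbox d 286 303 132 147 c 287 298 136 147
scene8 dish depth 1195 360.82 341.08 colour 1066 359.91 341.7 bbox d 342 380 322 361 c 342 378 323 360
scene8 sma depth 240 234.07 255.48 colour 153 234.03 254.54 bbox d 221 245 247 265 c 228 240 248 261
scene8 smb depth 186 184.72 204.05 colour 118 186.54 204.41 bbox d 174 194 197 213 c 181 192 199 210
top0 dish depth 389 262.84 158.91 colour 361 262.52 159.21 bbox d 252 274 148 170 c 252 273 149 170
top0 sma depth 149 226.15 151.24 colour 109 226.63 152.37 bbox d 218 233 143 159 c 221 232 147 158
top0 smb depth 141 293.45 139.73 colour 105 292.41 141.21 bbox d 286 303 132 147 c 287 298 136 147
scene0 dish depth 472 221.65 217.89 colour 451 221.38 218.96 bbox d 209 235 207 229 c 209 233 208 230
scene0 sma depth 238 233.93 255.56 colour 155 234.1 254.5 bbox d 221 245 247 265 c 228 241 248 261
scene0 smb depth 189 184.83 203.97 colour 119 186.56 204.33 bbox d 174 194 196 213 c 181 193 199 210
```

Run:
```python
from meas import *
t=np.linspace(0,2*np.pi,200)
def draw(im,d,c,z,D,col,s,o):
    P=np.c_[c[0]+D/2*np.cos(t),c[1]+D/2*np.sin(t),np.full(200,z)]; uv=(proj(d,P)-o+.5)*s-.5
    cv2.polylines(im,[np.round(uv*16).astype(np.int32)],True,col,1,cv2.LINE_AA,4)
out=[]
for n,o,rc,dc in(("top8",(80,145),(.5495,.3601),(.5491,.3591)),("scene8",(315,300),(.5465,.3576),(.5475,.3603))):
    d=load(n+".npz"); w=60 if n[0]=="t" else 90
    s=400/w; im=cv2.resize(d["pixels"][o[1]:o[1]+w,o[0]:o[0]+w,::-1],(400,400),interpolation=cv2.INTER_CUBIC); im=np.clip(im*1.5,0,255).astype(np.uint8)
    draw(im,d,rc,.072,.068,(0,255,0),s,np.array(o)); draw(im,d,rc,.072,.112,(0,255,0),s,np.array(o))
    draw(im,d,dc,.088,.060,(255,255,0),s,np.array(o)); draw(im,d,dc,.072,.060,(255,0,255),s,np.array(o)); out.append(im)
cv2.imwrite("pics/ov.png",np.hstack(out))
```

```text
(no output)
```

View pics/ov.png

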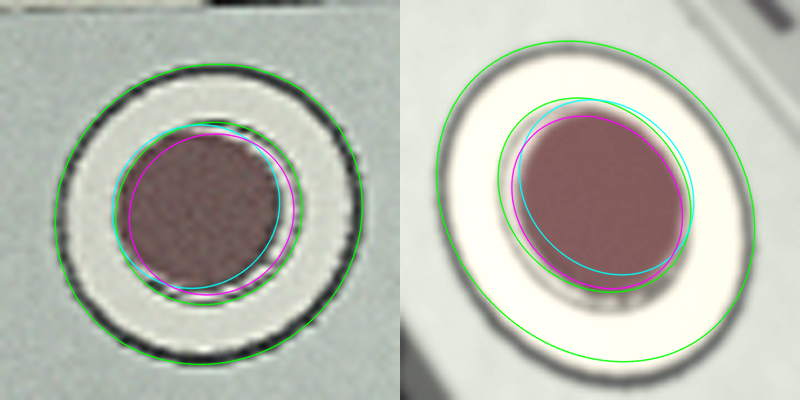

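Run:
```python
from meas import *
t=np.linspace(0,2*np.pi,200)
def draw(im,d,c,z,D,col,s,o):
    P=np.c_[c[0]+D/2*np.cos(t),c[1]+D/2*np.sin(t),np.full(200,z)]; uv=(proj(d,P)-o+.5)*s-.5
    cv2.polylines(im,[np.round(uv*16).astype(np.int32)],True,col,1,cv2.LINE_AA,4)
out=[]
for rc,dc in(((.5465,.3576),(.5475,.3603)),((.5465,.3576),(.5465,.3576))):
    n="scene8";o=(318,300); d=load(n+".npz"); w=84
    s=400/w; im=cv2.resize(d["pixels"][o[1]:o[1]+w,o[0]:o[0]+w,::-1],(400,400),interpolation=cv2.INTER_CUBIC)
    draw(im,d,rc,.072,.068,(0,255,0),s,np.array(o)); draw(im,d,rc,.072,.112,(0,255,0),s,np.array(o))
    draw(im,d,dc,.088,.060,(255,255,0),s,np.array(o)); draw(im,d,dc,.072,.060,(255,0,255),s,np.array(o)); out.append(im)
cv2.imwrite("pics/ov2.png",np.hstack(out))
```

```text
(no output)
```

View pics/ov2.png

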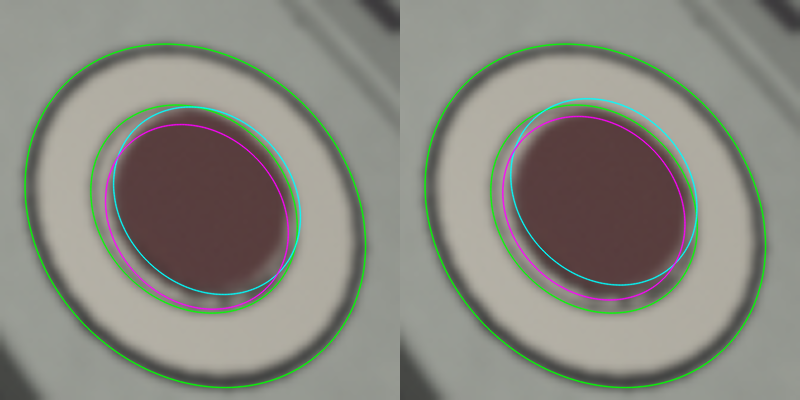

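Run:
```python
from h import *
deg=np.degrees(SY)
for nm,k,z,P in(("jar",0,.0673,(.5621,.045)),("tall",-1,.0791,(.5863,-.0834))):
    s=slot(k); p=pick(s,deg,z-.001); lin(s,z+.03,.1); lin(s,HI,.3); st("up")
    place(P,0,p[2]-.0003,nm)
over((.42,-.2),deg,.3)
snap("top","top9"); d=snap("scene","scene9"); cv2.imwrite("pics/s9.png",cv2.resize(d["pixels"][60:290,130:400,::-1],(704,600)))
from chk import *
cmp(9,["jar","tall_bottle"])
```

```text
down t 46.95 tcp [ 0.4936 -0.3255  0.0675] op 0.799 F [ 0.8 -0.4  0.3]
grip t 47.24 tcp [ 0.4936 -0.3257  0.0677] op 0.601 F [-1.8  0.8  6. ]
up t 48.29 tcp [ 0.4927 -0.3249  0.2292] op 0.594 F [-0.4 -0.8 -3. ]
placed jar t 51.6 tcp [0.5622 0.045  0.0678] op 0.599 F [-1.8  0.7  4.5]
f0 -1.7
open t 51.92 tcp [0.5621 0.045  0.0674] op 0.802 F [-0.8 -0.3  0.8]
down t 55.6 tcp [ 0.4984 -0.3854  0.0791] op 0.804 F [0.8 0.1 0.4]
grip t 55.97 tcp [ 0.4982 -0.3854  0.0793] op 0.458 F [-2.1  0.4  6.2]
up t 56.98 tcp [ 0.4977 -0.3848  0.2296] op 0.454 F [ 0.4 -0.5 -2. ]
placed tall t 60.03 tcp [ 0.5865 -0.0834  0.0793] op 0.458 F [-0.9 -0.4  2.7]
f0 -2.0
open t 60.43 tcp [ 0.5863 -0.0834  0.0789] op 0.798 F [ 0.  -0.   0.2]
top jar [0.5628 0.0442] diam 0.0517 shift mm [-0.08  0.28]
top tall_bottle [ 0.5865 -0.0843] diam 0.028 shift mm [-0.38 -0.13]
scene jar [0.562  0.0464] diam 0.0539 shift mm [-0.01  0.3 ]
scene tall_bottle [ 0.5857 -0.0824] diam 0.0319 shift mm [-0.22  0.19]
```

View pics/s9.png

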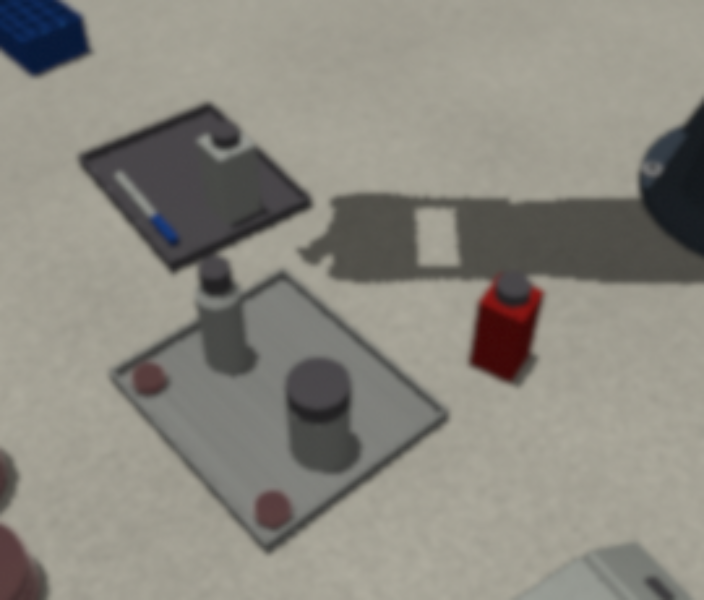

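Both are within 0.5 mm of their original spots. Next I put the square bottle back.

```bash
cat > sqy.py <<'E'
from meas import *
from scipy.ndimage import map_coordinates,gaussian_filter
from scipy.stats import theilslopes
def sq(n,c=np.array([.5435,-.0255]),yaw0=3):
    d=load(n+".npz"); g=d["pixels"].astype(float).mean(2)
    for lab,sel in (("+x",0),("-x",180),("+y",90),("-y",-90)):
        a=np.radians(sel+yaw0); nn=np.array([np.cos(a),np.sin(a)]); t=np.array([-nn[1],nn[0]]); pts=[]
        for s in np.linspace(-.017,.017,18):
            o=np.linspace(-.006,.006,49); Q=c+(.022+o)[:,None]*nn+s*t
            uv=proj(d,np.c_[Q,np.full(len(Q),.09)]); pr=map_coordinates(g,[uv[:,1],uv[:,0]],order=1)
            w=np.clip(-np.gradient(gaussian_filter(pr,3)),1e-9,None); i=np.argmax(w); lo,hi=max(0,i-8),i+9; ww=w[lo:hi]; pts.append((s,(o[lo:hi]*ww).sum()/ww.sum(),w[i]))
        pts=np.array(pts); sl,ic,_,_=theilslopes(pts[:,1],pts[:,0])
        print(n,lab,"yaw",round(yaw0-np.degrees(np.arctan(sl)),2),"off",round(ic*1e3,2),"str",round(np.median(pts[:,2]),1))
E
python3 - <<'E'
from h import *
deg=np.degrees(SY)
s=slot(1); z=.0718; p=pick(s,deg,z-.001); lin(s,z+.03,.1); lin(s,HI,.3); st("up")
place((.5428,-.025),3,p[2]-.0003,"square")
over((.30,-.35),deg,.3); st("away")
snap("top","top10"); d=snap("scene","scene10"); cv2.imwrite("pics/s10.png",cv2.resize(d["pixels"][60:384,130:512,::-1],(704,597)))
d=load("top10.npz"); cv2.imwrite("pics/t10.png",cv2.resize(d["pixels"][:,:,::-1],(800,600)))
from chk import *
cmp(10,["jar","tall_bottle","square_cap","small_a","small_b"])
from sqy import sq
for n in("top0","top10","scene0","scene10"): sq(n)
for n in("top","scene"):
    d=load(n+"10.npz"); p,D,_=top_c(d,(.548,.359),.088,.04); print(n,"dish",np.round(p,4))
    for t in("0","10"):
        d=load(n+t+".npz"); W=cloud(d); px=d["pixels"].astype(int); m=near(W,(.57,-.31),.09)&(px[...,2]-px[...,0]>25); print(n+t,"marker blue px",m.sum(),np.round(np.argwhere(m).mean(0),2))
E
```

```text
down t 64.02 tcp [ 0.4887 -0.2657  0.072 ] op 0.797 F [ 0.3 -0.4 -0.2]
grip t 64.35 tcp [ 0.4886 -0.2658  0.072 ] op 0.511 F [-1.5  0.5  7. ]
up t 65.38 tcp [ 0.4879 -0.2652  0.2295] op 0.51 F [ 0.3  0.7 -1.8]
placed square t 68.24 tcp [ 0.543 -0.025  0.072] op 0.511 F [-1.2  0.8  4.8]
f0 -2.1
open t 68.61 tcp [ 0.5428 -0.025   0.0716] op 0.798 F [-0.5  0.3  0.2]
away t 70.97 tcp [ 0.3005 -0.3496  0.2995] op 0.798 F [0.3 0.2 1.1]
top jar [0.5627 0.0442] diam 0.0518 shift mm [-0.1   0.27]
top tall_bottle [ 0.5865 -0.0843] diam 0.028 shift mm [-0.38 -0.13]
top square_cap [ 0.5433 -0.025 ] diam 0.0298 shift mm [-0.11  0.67]
top small_a [0.6283 0.0804] diam 0.0338 shift mm [ 0.01 -0.13]
top small_b [ 0.6635 -0.0925] diam 0.0377 shift mm [-0.12  0.23]
scene jar [0.5621 0.0465] diam 0.0541 shift mm [0.12 0.42]
scene tall_bottle [ 0.5855 -0.0824] diam 0.0318 shift mm [-0.41  0.2 ]
scene square_cap [ 0.5424 -0.0231] diam 0.033 shift mm [0.09 0.79]
scene small_a [0.626  0.0865] diam 0.0393 shift mm [0.19 0.23]
scene small_b [ 0.662  -0.0957] diam 0.0448 shift mm [0.   0.27]
top0 +x yaw 0.97 off -0.72 str 4.2
top0 -x yaw 2.28 off -1.48 str 5.0
top0 +y yaw 2.0 off -0.95 str 3.7
top0 -y yaw 1.09 off -2.05 str 1.5
top10 +x yaw 5.06 off -1.54 str 2.4
top10 -x yaw 2.62 off -1.41 str 5.1
top10 +y yaw -0.01 off 0.01 str 3.8
top10 -y yaw -0.25 off -2.99 str 1.5
scene0 +x yaw 3.61 off -2.21 str 2.9
scene0 -x yaw 12.77 off 0.86 str 1.7
scene0 +y yaw 5.16 off -1.24 str 2.5
scene0 -y yaw -6.02 off -5.0 str 0.0
scene10 +x yaw 3.09 off -2.23 str 2.7
scene10 -x yaw 13.33 off 0.77 str 1.5
scene10 +y yaw 4.03 off -0.75 str 2.4
scene10 -y yaw 3.0 off -5.0 str 0.0
top dish [0.5489 0.3591]
top0 marker blue px 64 [175.94 358.8 ]
top10 marker blue px 64 [175.94 358.8 ]
scene dish [0.5478 0.3604]
scene0 marker blue px 69 [147.36 192.93]
scene10 marker blue px 68 [147.28 192.9 ]
```

View pics/s10.png

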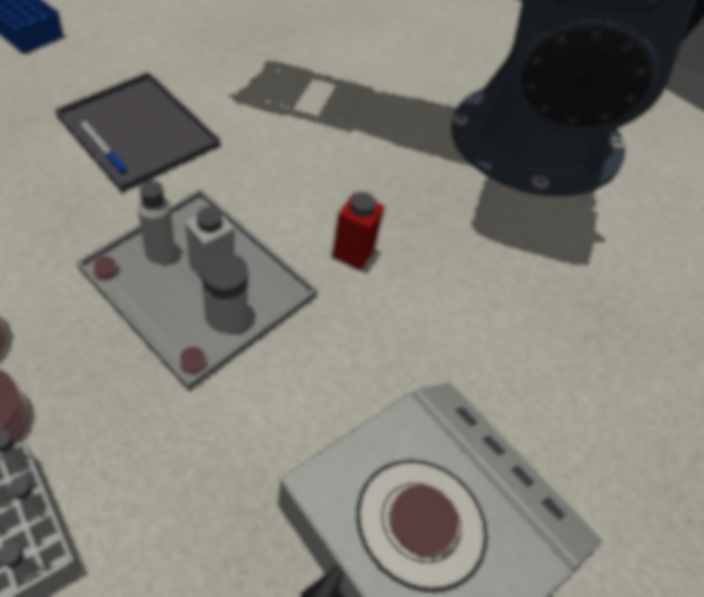

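View pics/t10.png

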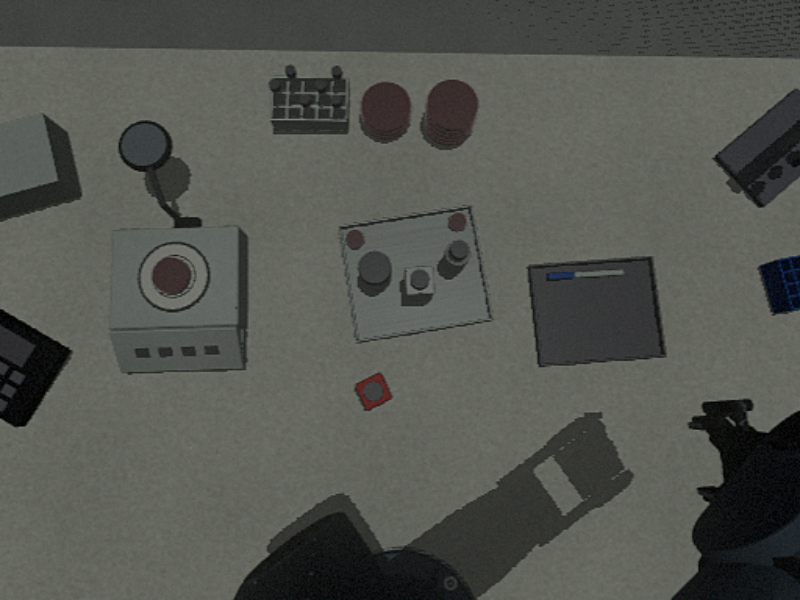

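```bash
python3 -c "
from h import *
st('end'); r.hand_in()"
```

```text
end t 71.08 tcp [ 0.3006 -0.3495  0.2997] op 0.8 F [-0.4  0.1 -0.2]
the job is handed in; nothing more can be done
```

The job is done and handed in at 71 s of the 141 s allowed. I moved the square bottle, tall bottle and jar to the side tray. With all three still aside, I laid the dish in the ring on the lit plate. Then I put the three containers back, let go of everything and moved the arm clear.

**Last checks:**
- **Containers:** in both views the jar and tall bottle are within about 0.5 mm of where they stood, and the square bottle within about 0.8 mm. All three stand upright.
- **Square bottle's turn:** the edge fits disagree by a few degrees and two of the eight were unusable. They mostly show a change of 0.5 to 2°, but one edge in the top view shows 4°, so I can't confirm it more closely than that.
- **Dish while clearing the tray:** it did not shift (less than 0.1 mm).
- **Bystanders:** the marker and little dishes read as unmoved. One mid-job scene reading put a little dish 3.9 mm off, but the top view and later scene views did not show it.
- **Dish on the plate:** it lies flat, and both views put it inside the ring. They disagree on centring: the top view says about 1.2 mm off and the blurrier scene view about 2.9 mm, in roughly opposite directions. I left it, because averaging them gives under 1 mm.

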